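Line up a mounting plate over the shelf edge

TASK

Two aluminium mounting plates lie flat on the low wooden shelf, and the plain one already sticks out over the shelf's far edge. With the fingertips, slide the plate with the three slots out over the same edge until its front edge is in line with the front edge of the plain plate, so that both overhang equally and square to the shelf. Keep the plate flat on the shelf: do not pick it up or tip it, and leave the plain plate and everything else where they are.

Things in the scene. Friction and masses are not known exactly. Their poses are not given: they have to be found in the camera images.
- shelf: low brown wooden bench shelf, fixed: a board 240 (x) by 500 (y) by 18 mm thick on two dark legs, its top 80 mm above the table. Origin at table height under the centre of the board; its x axis points away from the robot, square to the far edge, which lies 120 mm from the origin along x; y runs along that edge. It has no rim.
- slotted_plate: loose bare-aluminium plate with three long slots through it, 120 (x) by 110 (y) by 5 mm, about 0.15 kg, lying on the shelf with its front (+x) edge still behind the shelf's far edge, often askew by up to 15 degrees. The slots are 10 mm by 70 mm, parallel to y, nearer the front edge than the rear edge. Origin at the centre of the underside; x points to the front edge, the one that is to overhang. It lies left or right of the plain plate.
- slotted_front_left (a point): the +y front corner of the slotted plate (top face): 60 mm along x, 55 mm along +y, 5 mm up from the plate's origin
- slotted_front_right (a point): the -y front corner of the slotted plate (top face): 60 mm along x, 55 mm along -y, 5 mm up from the plate's origin
- plain_plate: loose bare-aluminium plate without slots, 120 (x) by 90 (y) by 5 mm, about 0.15 kg, lying square on the shelf with its front (+x) edge 20 to 45 mm out over the shelf's far edge. Origin at the centre of the underside; x points to the front edge. To be left alone.
- plain_front (a point): middle of the plain plate's front edge (top face), 60 mm along x from its origin; axes as the plate's
- tape_roll: black roll of tape lying on the shelf between the plates, 50 mm across, 19 mm high, origin under its centre; leave alone
- module: small metal plug-in module lying on the shelf between the plates, 74 by 14 by 10 mm, long side square to the far edge, origin under the middle of its metal part; leave alone
- mug: white mug on the table, 80 mm across, 90 mm high, origin under its centre; leave alone
- screwdriver: screwdriver with black handle lying on the table, 200 mm long, 26 mm thick, origin under its middle; leave alone
- tester: grey hand-held tester lying on the table, 150 by 75 by 30 mm, origin under its centre; leave alone
- carton: small cardboard carton on the table, 110 by 90 by 60 mm, origin under its centre; leave alone

How it is judged:
By the outcome, as a careful person would: the job done as asked, in the order asked, and still so for the second after the job is handed in, with the robot touching nothing.
It also fails if it takes over 43 s, if anything falls off the work surface, if the arm or the gripper's body presses on something with over 40 N, if the wrist force passes 120 N, or if a joint passes its speed limit or range.

ROBOT

A 6-joint arm with a two-finger parallel gripper is mounted at the origin on the work surface. World frame = base frame: x ahead of the robot, y to its left, z up, the work surface at z = 0. Lengths are in mm, angles in degrees, forces in N, time in s.
With the tool pointing down it reaches from about 300 to 850 mm from the base axis. Payload 4.2 kg.
Tool frame: the origin (TCP) lies midway between the tips of the shut fingers; the grasp point (between the pads) lies env.hold_point_z behind it (env.hold_point_z is the distance from the TCP to the grasp point, in mm); z points along the fingers, y is the line along which they close (so a half turn about z gives the same grasp; the last joint's range is limited). The gripper opens to 91 mm and grips with 3 to 60 N. Pads are 32 mm wide; open, the fingers measure 118 mm over their backs; the gripper's body (76 mm by 178 mm) begins 60 mm behind the grasp point.
Start: joints at [71.448, 18.312, 89.639, -0, 72.044, -1.146], TCP at [172.013, 548.685, 213.976] pointing down, gripper open.
Joint ranges: [-177.97, 177.97], [-48.28, 115.42], [12.27, 149.76], [-77.06, 257.06], [2.81, 150.46], [-146.56, 146.56]. Speed limits (degrees/s): [147.25, 147.25, 180, 180, 180, 180].

INTERFACE

Orientations are given as [roll, pitch, yaw] about the fixed x, y, z axes, in that order (R = Rz(yaw) Ry(pitch) Rx(roll)).
In Python, from workcell import env, viewer, spotter gives the robot as it stands.
- The arm moves only by the tool apply_moves, never from a script. Its arguments are lists of equal length, an entry for each row: "delta_pos": the shift along the world's x, y, z normalised to -1 to 1, where 1 is 120 mm, a list of three; "rot": the turn, a rotation vector about the world's x, y, z normalised to -1 to 1, where 1 is 1.5 rad, a list of three; "hand": the opening, from 0 (shut) to 1 (fully open). A call has 1 to 10 rows; each row is the pose to reach, as a shift and turn from the pose commanded when the call began; what a row does not reach only later rows make up. A row lasts 1/12 s, in which the tool goes at most 41.7 mm and 7.16 degrees, less where a joint would pass 70% of its speed; a pose out of reach is approached as far as the arm can. A call with a number of a shift or a turn outside -1 to 1 is refused whole. A call with a gripper value outside its range is refused whole. The fingers move at their own pace and stop on an object; "newtons" is the grip in N (left out, the last holds). Time passes only in rows, so rows that repeat a pose let the fingers close. It gives the time, the measured TCP pose, the force, the opening and the grip force at its end, in the units of the state.
- env.state(): the state, without advancing time (a new reading comes with each control period).
- viewer.grab_frame(name): name is "scene" or "top"; returns a dict with "pixels" (480x640x3 uint8, red, green, blue), "camera_matrix" (3x3 intrinsics, pixels), "k1" (the pictures are not rectified: a ray, as slopes to the right and down, at radius r is drawn at 1 + k1 r^2 times it, then the intrinsics apply), "R" (3x3) and "t" (3): a world point X has camera coordinates R X + t. Camera axes: x right, y down, z forward; pixel columns grow to the right and rows downward; lengths in mm; the calibration is good to about 2 mm. A picture is of the moment at which its call begins. There is no depth.
- env.job_done(): hands the job in; it is judged then, once.
Trained networks look in a picture, given as the dict that the camera call returned (one of the last four; its "shot" number tells which), for a name from the list of things; names that differ only in an ending like _2 or _b are one class to them, and where a whole thing is asked for, a point or a joint stands for the part that bears it (a point fixed in the world has none). Each returns a list of dicts, best first, with "score" (0 to 1); they miss things now and then, are a little off and sometimes report something else, mostly with a low value. They report only what shows in the picture. A call takes as long as a camera call.
- spotter.trace(picture, query): "mask" (480x640 bool, what is visible of it) and "box" ([centre column, centre row, width, height] in pixels, round what is visible of it).
- spotter.landmark_of(picture, query): "position" ([column, row] in pixels: a listed point, or the origin of a listed thing).
The state is a dict: "time_s": time; "qpos": joint angles; "qvel": joint speeds; "effort": joint torques, N m; "ee_pos": TCP position; "ee_rot": TCP orientation; "force": force on the tool from outside, world axes, zero at the start; "torque": the same for the moment, N m; "gripper_width": finger opening in mm; "gripper_force": force on a finger pad.
Only numpy, scipy, OpenCV 4.12 (cv2) and the standard library are available. Lean on these libraries where they do the work, as an engineer would, in place of code of your own. Each camera call takes 0.05 s, during which the arm holds its last target. There are 200 camera calls.

## Working session

There is one attempt and no reset: what is moved stays moved. The work goes in short steps, Python scripts to look and compute and a tool call to move; the robot and the scene stay as the last step left them, time stands still between calls to the robot, and variables do not carry over. Pictures are saved under pics/ and viewed, at most 10 in all, crops included, and the job is handed in when it is done.

Besides the shell and the picture viewer there is one more tool, called by a JSON object that holds its "api" and its "payload", one argument or row to a line. apply_moves: Moves the arm, as the interface text tells. Its arguments: {"type":"object","properties":{"delta_pos":{"type":"array"},"rot":{"type":"array"},"hand":{"type":"array"},"newtons":{"type":"number"}},"required":["delta_pos","rot","hand"]}

```bash
mkdir -p pics; cat > h.py <<'E'
import numpy as np, cv2
from workcell import env, viewer, spotter
def ray(p,uv):
    K=np.array(p["camera_matrix"]);R=np.array(p["R"]);t=np.array(p["t"]).ravel()
    d=np.linalg.inv(K)@np.array([uv[0],uv[1],1.]);s=d[:2].copy()
    for _ in range(20): s=d[:2]/(1+p["k1"]*(s@s))
    return -R.T@t, R.T@np.array([s[0],s[1],1.])
def at(p,uv,z):
    c,d=ray(p,uv); return c+d*(z-c[2])/d[2]
def save(p,n): cv2.imwrite("pics/"+n,np.array(p["pixels"])[:,:,::-1])
def corners(p,name,z):
    m=spotter.trace(p,name)
    if not m: return None
    c,_=cv2.findContours(m[0]["mask"].astype(np.uint8),cv2.RETR_EXTERNAL,cv2.CHAIN_APPROX_NONE)
    c=max(c,key=cv2.contourArea)[:,0]
    W=np.array([at(p,u,z)[:2] for u in c],np.float32)
    return m[0]["score"],cv2.minAreaRect(W),W
E
python3 - <<'E'
from h import *
np.set_printoptions(precision=1,suppress=True)
for n in("top","scene"):
    p=viewer.grab_frame(n);save(p,n+"0.png")
    for q,z in(("slotted_front_left",85),("slotted_front_right",85),("plain_front",85),("slotted_plate",80),("plain_plate",80),("shelf",0),("tape_roll",80),("module",80),("mug",0),("carton",0)):
        r=spotter.landmark_of(p,q)
        if r: print(n,q,round(r[0]["score"],2),np.array(r[0]["position"]),at(p,r[0]["position"],z))
    for q,z in(("slotted_plate",85),("plain_plate",85),("shelf",80)):
        r=corners(p,q,z)
        if r: print(n,q,r[0],r[1],cv2.boxPoints(r[1]).tolist())
print(env.state()["ee_pos"],env.state()["ee_rot"],env.hold_point_z)
E
```

```text
top slotted_front_left 0.79 [263.5 230.7] [581.4 165.6  85. ]
top slotted_front_right 0.56 [315.8 229.9] [583.1  53.   85. ]
top plain_front 0.7 [381.6 170.6] [716.6 -90.8  85. ]
top slotted_plate 0.66 [287.9 255.9] [527.3 112.3  80. ]
top plain_plate 0.72 [383.8 194. ] [664.6 -95.   80. ]
top shelf 0.96 [347.3 254.2] [544.1 -16.6   0. ]
top tape_roll 0.82 [350.9 250.3] [539.5 -22.3  80. ]
top module 0.69 [166.2 234.1] [575.  377.2  80. ]
top mug 0.64 [350.1 251.9] [549.6 -23.2   0. ]
top carton 0.56 [145.8 298.1] [442.4 444.1   0. ]
top slotted_plate 0.78 ((522.0922241210938, 104.56375122070312), (120.55651092529297, 110.31377410888672), 3.4587316513061523) [[458.59619140625, 155.98361206054688], [465.2513427734375, 45.87076950073242], [585.5882568359375, 53.143890380859375], [578.93310546875, 163.25672912597656]]
top plain_plate 0.73 ((663.699462890625, -104.84541320800781), (121.4463119506836, 90.81135559082031), 13.407355308532715) [[594.1029052734375, -74.75726318359375], [615.1595458984375, -163.09365844726562], [733.2960205078125, -134.93356323242188], [712.2393798828125, -46.
[... 1056 characters left out ...]
0156], [588.6883544921875, 53.71958923339844], [581.9498291015625, 165.0112762451172]]
scene plain_plate 0.6 ((665.8766479492188, -103.74649047851562), (124.20894622802734, 93.27375793457031), 13.751809120178223) [[594.466064453125, -73.2097396850586], [616.6387939453125, -163.8097686767578], [737.2872314453125, -134.28323364257812], [715.114501953125, -43.68321228027344]]
scene shelf 0.64 ((551.630615234375, -13.2115478515625), (252.9785614013672, 501.8069763183594), 13.324150085449219) [[370.7230224609375, 201.78736877441406], [486.369384765625, -286.5118713378906], [732.5382080078125, -228.21046447753906], [616.891845703125, 260.0887756347656]]
[172.  548.7 214. ] [180.   -0.  162.6] 18.8
```

```bash
python3 -c "
import cv2
a=cv2.imread('pics/top0.png')[120:360,120:470];cv2.imwrite('pics/c0.png',cv2.resize(a,None,fx=2.2,fy=2.2))"
```

```text
(no output)
```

View pics/c0.png

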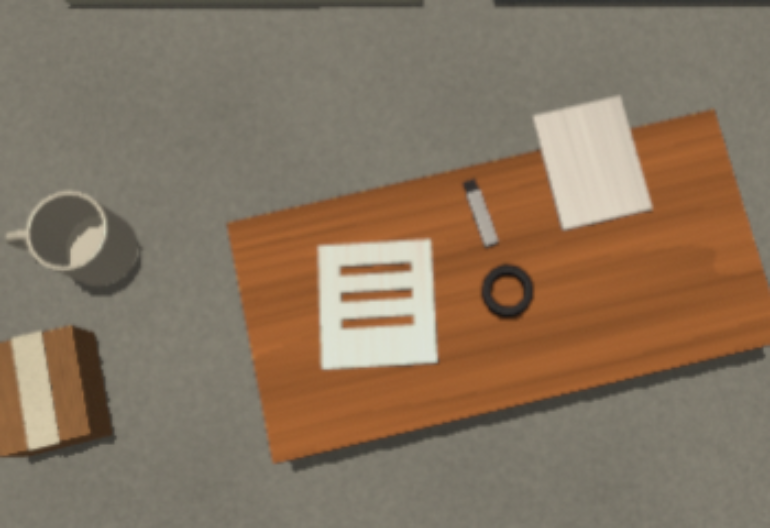

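View pics/scene0.png

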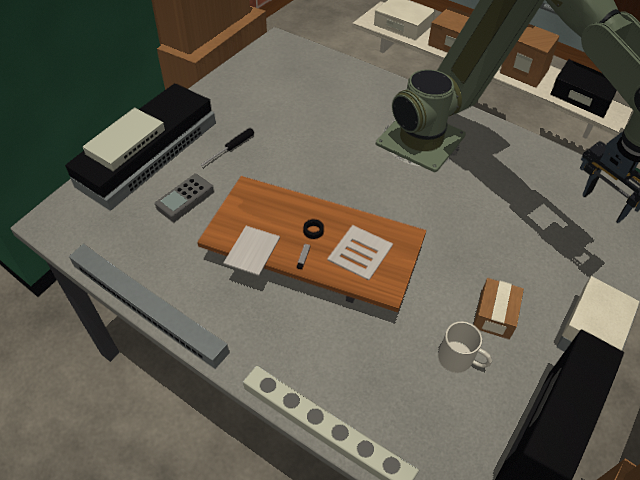

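The top crop shows the slotted plate (crop ~(378,304)) yawed about 3.5°. The shelf and the plain plate are at about 13.5°. The scene view shows the tape and module lie clear of the slotted plate's path. I'll push the rear edge with two spread fingertips, which squares the plate as it slides.

{"api": "apply_moves", "payload": {
  "delta_pos": [
    [0.52,-0.98,0],
    [0.52,-0.98,0],
    [0.52,-0.98,0],
    [0.52,-0.98,0]
  ],
  "rot": [
    [0,0,0.09],
    [0,0,0.09],
    [0,0,0.09],
    [0,0,0.09]
  ],
  "hand": [0.77,0.77,0.77,0.77]
}}

```text
time_s: 1.73
ee_pos: [235.7, 426.2, 214.0]
ee_rot: [-179.8, 0.1, 170.2]
force: [-0.4, -0.1, 0.3]
gripper_width: 70.6
gripper_force: 0.0
```

{"api": "apply_moves", "payload": {
  "delta_pos": [
    [0.52,-0.98,0],
    [0.52,-0.98,0],
    [0.52,-0.98,0],
    [0.52,-0.98,0]
  ],
  "rot": [
    [0,0,0.09],
    [0,0,0.09],
    [0,0,0.09],
    [0,0,0.09]
  ],
  "hand": [0.77,0.77,0.77,0.77]
}}

```text
time_s: 2.07
ee_pos: [298.0, 309.7, 214.1]
ee_rot: [-179.9, 0.1, 177.9]
force: [-1.7, 0.5, 0.5]
gripper_width: 70.5
gripper_force: 0.0
```

{"api": "apply_moves", "payload": {
  "delta_pos": [
    [0.52,-0.98,0],
    [0.52,-0.98,0],
    [0.52,-0.98,0],
    [0.52,-0.98,0]
  ],
  "rot": [
    [0,0,0.09],
    [0,0,0.09],
    [0,0,0.09],
    [0,0,0.09]
  ],
  "hand": [0.77,0.77,0.77,0.77]
}}

```text
time_s: 2.4
ee_pos: [360.8, 192.7, 214.3]
ee_rot: [-179.9, 0.1, -174.4]
force: [0.1, 1.5, 0.1]
gripper_width: 69.8
gripper_force: 0.0
```

{"api": "apply_moves", "payload": {
  "delta_pos": [
    [0.5,-0.96,0],
    [0.5,-0.96,0],
    [0.5,-0.96,0],
    [0.5,-0.96,0],
    [0.5,-0.96,0],
    [0.5,-0.96,0]
  ],
  "rot": [
    [0,0,0.09],
    [0,0,0.09],
    [0,0,0.09],
    [0,0,0.09],
    [0,0,0.09],
    [0,0,0.09]
  ],
  "hand": [0.77,0.77,0.77,0.77,0.77,0.77]
}}

```text
time_s: 2.9
ee_pos: [419.5, 80.5, 214.0]
ee_rot: [179.9, -0.0, -166.6]
force: [0.3, -0.6, 0.4]
gripper_width: 70.1
gripper_force: 0.0
```

{"api": "apply_moves", "payload": {
  "delta_pos": [
    [0,0,-0.3],
    [0,0,-0.6],
    [0,0,-0.8],
    [0,0,-0.95],
    [0,0,-1],
    [0,0,-1]
  ],
  "rot": [
    [0,0,0],
    [0,0,0],
    [0,0,0],
    [0,0,0],
    [0,0,0],
    [0,0,0]
  ],
  "hand": [0.77,0.77,0.77,0.77,0.77,0.77]
}}

```text
time_s: 3.4
ee_pos: [417.9, 81.7, 92.9]
ee_rot: [180.0, -0.2, -166.4]
force: [-0.8, 0.2, 1.0]
gripper_width: 70.3
gripper_force: 0.0
```

{"api": "apply_moves", "payload": {
  "delta_pos": [
    [0,0,-0.03],
    [0,0,-0.06],
    [0,0,-0.08],
    [0,0,-0.1],
    [0,0,-0.1],
    [0,0,-0.1]
  ],
  "rot": [
    [0,0,0],
    [0,0,0],
    [0,0,0],
    [0,0,0],
    [0,0,0],
    [0,0,0]
  ],
  "hand": [0.77,0.77,0.77,0.77,0.77,0.77]
}}

```text
time_s: 3.9
ee_pos: [419.3, 80.7, 82.2]
ee_rot: [180.0, 0.0, -166.5]
force: [0.7, -0.2, 0.2]
gripper_width: 70.5
gripper_force: 0.0
```

{"api": "apply_moves", "payload": {
  "delta_pos": [
    [0.06,0.014,0],
    [0.12,0.029,0],
    [0.18,0.043,0],
    [0.24,0.058,0],
    [0.3,0.072,0],
    [0.36,0.086,0],
    [0.42,0.1,0],
    [0.48,0.115,0],
    [0.54,0.13,0],
    [0.6,0.144,0]
  ],
  "rot": [
    [0,0,0],
    [0,0,0],
    [0,0,0],
    [0,0,0],
    [0,0,0],
    [0,0,0],
    [0,0,0],
    [0,0,0],
    [0,0,0],
    [0,0,0]
  ],
  "hand": [0.77,0.77,0.77,0.77,0.77,0.77,0.77,0.77,0.77,0.77]
}}

```text
time_s: 4.73
ee_pos: [491.9, 98.2, 81.9]
ee_rot: [180.0, -0.0, -166.5]
force: [-1.3, 0.2, 0.0]
gripper_width: 70.5
gripper_force: 0.5
```

```bash
cat > m.py <<'E'
from h import *
import sys
np.set_printoptions(precision=1,suppress=True)
n_=np.array([.9724,.2334])
for n in("top","scene"):
    p=viewer.grab_frame(n);save(p,n+sys.argv[1]+".png")
    for q,z in(("slotted_plate",85),("plain_plate",85)):
        r=corners(p,q,z)
        if r:
            b=cv2.boxPoints(r[1]);print(n,q,round(r[0],2),np.array(r[1][0]),r[1][1],round(r[1][2],1),"n corners",np.sort(b@n_),"max",(r[2]@n_).max())
    for q in("slotted_front_left","slotted_front_right","plain_front"):
        r=spotter.landmark_of(p,q)
        if r: print(n,q,round(r[0]["score"],2),at(p,r[0]["position"],85)[:2]@n_)
s=env.state();print(np.array(s["ee_pos"]),np.array(s["ee_pos"])[:2]@n_,s["ee_rot"],s["force"],s["time_s"])
E
python3 m.py 1
python3 -c "
import cv2
a=cv2.imread('pics/top1.png')[120:360,120:470];cv2.imwrite('pics/c1.png',cv2.resize(a,None,fx=2.2,fy=2.2))"
```

```text
top slotted_plate 0.66 [613.4   5.1] (68.71188354492188, 16.498327255249023) 18.0 n corners [562.7 564.  631.2 632.5] max 631.6600811660767
top plain_plate 0.79 [ 664.  -105.3] (121.29010772705078, 91.56224822998047) 13.1 n corners [560.1 560.8 681.4 682.1] max 681.6045956039429
top slotted_front_right 0.71 268.9373870151284
top plain_front 0.65 680.6683837634573
scene slotted_plate 0.9 [569. 128.] (123.52184295654297, 110.40536499023438) 13.3 n corners [521.2 521.6 644.7 645.1] max 645.0342373138428
scene plain_plate 0.75 [ 666.3 -103.6] (124.73541259765625, 92.58617401123047) 13.2 n corners [561.1 561.6 685.8 686.3] max 686.1456939483643
scene slotted_front_left 0.71 644.8202265647782
scene slotted_front_right 0.85 637.2635684651835
scene plain_front 0.58 681.1933833416758
[491.1  97.9  82.1] 500.4281441788613 [ 180.     0.  -166.5] [ 0.  -0.5  0.3] 5.3333
```

View pics/c1.png

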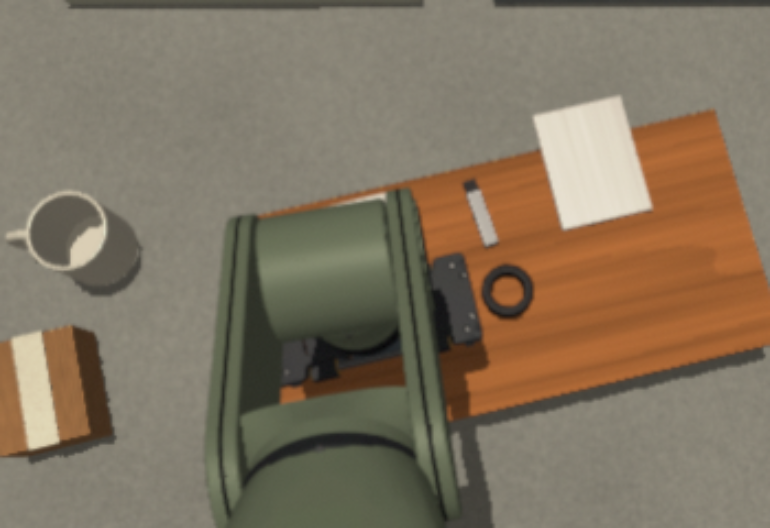

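The arm blocks the top view. The scene view has the slotted plate squared at 13.3°, with about 41 mm still to go. I'll push 36 mm slowly, then back off and measure with the top camera clear.

{"api": "apply_moves", "payload": {
  "delta_pos": [
    [0.04,0.01,0],
    [0.08,0.019,0],
    [0.12,0.029,0],
    [0.155,0.037,0],
    [0.19,0.046,0],
    [0.22,0.053,0],
    [0.25,0.06,0],
    [0.27,0.065,0],
    [0.29,0.07,0],
    [0.29,0.07,0]
  ],
  "rot": [
    [0,0,0],
    [0,0,0],
    [0,0,0],
    [0,0,0],
    [0,0,0],
    [0,0,0],
    [0,0,0],
    [0,0,0],
    [0,0,0],
    [0,0,0]
  ],
  "hand": [0.77,0.77,0.77,0.77,0.77,0.77,0.77,0.77,0.77,0.77]
}}

```text
time_s: 6.17
ee_pos: [526.7, 106.5, 82.0]
ee_rot: [180.0, 0.1, -166.5]
force: [0.3, -0.3, -0.5]
gripper_width: 70.6
gripper_force: 0.0
```

```bash
python3 m.py 2
```

```text
top plain_plate 0.78 [ 663.4 -104.4] (121.78401184082031, 91.94273376464844) 13.5 n corners [559.9 559.9 681.6 681.7] max 681.6544901397706
top plain_front 0.7 675.4249733665574
scene slotted_plate 0.74 [601.3 136.1] (123.34825134277344, 110.36573791503906) 12.8 n corners [554.1 555.5 677.5 678.9] max 677.5674622085571
scene plain_plate 0.78 [ 665.7 -103.7] (123.86540985107422, 93.12224578857422) 13.3 n corners [561.1 561.4 685.  685.2] max 685.1939345222473
scene slotted_front_left 0.88 685.6055868432718
scene slotted_front_right 0.74 666.086288705426
scene plain_front 0.79 689.1873364509443
[526.  106.4  82. ] 536.3148375953358 [ 180.     0.  -166.5] [-0.3  0.2  0.2] 6.7667
```

{"api": "apply_moves", "payload": {
  "delta_pos": [
    [-0.1,-0.024,0],
    [-0.24,-0.058,0],
    [-0.24,-0.058,0.3],
    [-0.24,-0.058,0.6],
    [-0.24,-0.058,0.8],
    [-0.24,-0.058,0.8]
  ],
  "rot": [
    [0,0,0],
    [0,0,0],
    [0,0,0],
    [0,0,0],
    [0,0,0],
    [0,0,0]
  ],
  "hand": [0.77,0.77,0.77,0.77,0.77,0.77]
}}

```text
time_s: 7.27
ee_pos: [500.5, 100.0, 183.5]
ee_rot: [-180.0, 0.6, -166.5]
force: [0.0, 0.4, 0.5]
gripper_width: 70.2
gripper_force: 0.0
```

{"api": "apply_moves", "payload": {
  "delta_pos": [
    [-0.5,1,0],
    [-0.5,1,0],
    [-0.5,1,0],
    [-0.5,1,0],
    [-0.5,1,0]
  ],
  "rot": [
    [0,0,0],
    [0,0,0],
    [0,0,0],
    [0,0,0],
    [0,0,0]
  ],
  "hand": [0.77,0.77,0.77,0.77,0.77]
}}

```text
time_s: 7.68
ee_pos: [435.8, 221.2, 177.5]
ee_rot: [180.0, -0.0, -166.2]
force: [0.1, 0.3, 0.2]
gripper_width: 70.4
gripper_force: 0.0
```

{"api": "apply_moves", "payload": {
  "delta_pos": [
    [-0.5,1,0],
    [-0.5,1,0],
    [-0.5,1,0],
    [-0.5,1,0],
    [-0.5,1,0]
  ],
  "rot": [
    [0,0,0],
    [0,0,0],
    [0,0,0],
    [0,0,0],
    [0,0,0]
  ],
  "hand": [0.77,0.77,0.77,0.77,0.77]
}}

```text
time_s: 8.1
ee_pos: [377.0, 340.4, 177.5]
ee_rot: [-180.0, -0.0, -166.3]
force: [0.3, 0.4, 0.1]
gripper_width: 70.3
gripper_force: 0.0
```

```bash
cat > e.py <<'E'
from h import *
import sys
a=np.radians(13.45);N=np.array([np.cos(a),np.sin(a)]);L=np.array([-N[1],N[0]])
def proj(p,X):
    R=np.array(p["R"]);t=np.array(p["t"]).ravel();c=X@R.T+t;s=c[:,:2]/c[:,2:]
    s=s*(1+p["k1"]*(s**2).sum(1,keepdims=True));K=np.array(p["camera_matrix"]);return s@K[:2,:2].T+K[:2,2]
for n in("top","scene"):
    p=viewer.grab_frame(n);save(p,n+sys.argv[1]+".png");g=cv2.cvtColor(np.array(p["pixels"]),cv2.COLOR_RGB2GRAY).astype(np.float32)
    for q in("slotted_plate","plain_plate"):
        sc,r,W=corners(p,q,85);w=W@np.array([L,N]).T;l0=np.median([w[:,0].min(),w[:,0].max()]);f=np.percentile(w[:,1],97)
        h=40 if q[0]=="s" else 30
        ls=np.arange(l0-h,l0+h,1.);ns=np.arange(f-12,f+12,.25)
        G,M=np.meshgrid(ls,ns);X=G.ravel()[:,None]*L+M.ravel()[:,None]*N
        uv=proj(p,np.c_[X,np.full(len(X),85.)]).astype(np.float32).reshape(G.shape+(2,))
        I=cv2.GaussianBlur(cv2.remap(g,uv[...,0],uv[...,1],cv2.INTER_LINEAR),(0,0),3)
        d=np.maximum(I[:-1]-I[1:],0)**2
        e=ns[d.argmax(0)]
        k=np.polyfit(ls-l0,e,1);res=e-np.polyval(k,ls-l0);ok=abs(res)<2;k=np.polyfit((ls-l0)[ok],e[ok],1)
        print(n,q,"score %.2f rect ang %.1f l0 %.1f front n %.2f skew deg %.2f n ok %d rms %.2f"%(sc,r[2],l0,k[1],-np.degrees(k[0]),ok.sum(),res[ok].std()))
E
python3 e.py 3; python3 -c "
import cv2
a=cv2.imread('pics/top3.png')[120:360,120:470];cv2.imwrite('pics/c3.png',cv2.resize(a,None,fx=2.2,fy=2.2))"
```

```text
top slotted_plate score 0.92 rect ang 12.8 l0 -8.0 front n 675.76 skew deg -0.01 n ok 80 rms 0.11
top plain_plate score 0.96 rect ang 13.7 l0 -256.4 front n 682.76 skew deg 0.25 n ok 60 rms 0.10
scene slotted_plate score 0.92 rect ang 13.6 l0 -7.4 front n 676.15 skew deg 0.99 n ok 80 rms 0.22
scene plain_plate score 0.63 rect ang 12.9 l0 -255.9 front n 684.01 skew deg 0.24 n ok 61 rms 0.12
```

View pics/c3.png

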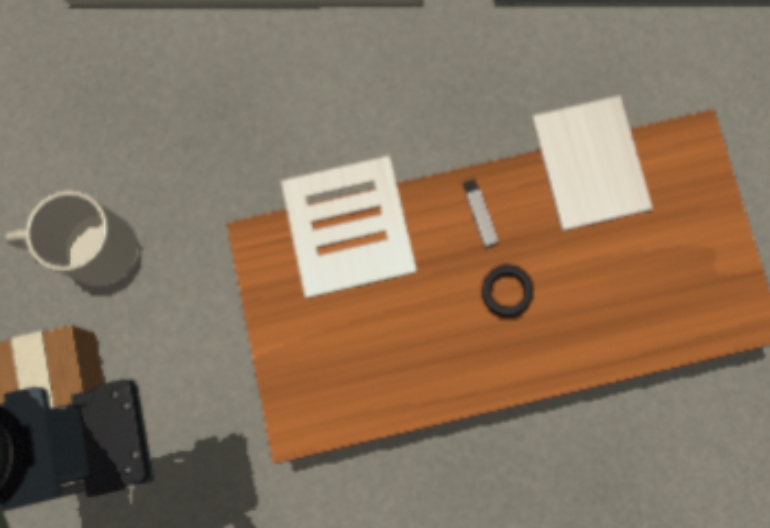

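The top crop shows the slotted plate square and overhanging, with the front edge at crop (283–390, 158–180), and nothing else moved. About 7 mm remains. I'll fit the long shelf edge to get the exact line direction.

```bash
cat > s.py <<'E'
import sys; sys.argv=["e",sys.argv[1]]
exec(open("e.py").read().split("for n in(")[0])
for n in("top","scene"):
    p=viewer.grab_frame(n);im=np.array(p["pixels"]).astype(np.float32);g=im[...,0]-im[...,2]
    ls=np.r_[-380:-312,-200:-150,-125:-72,56:100].astype(float);ns=np.arange(632,662,.25)
    G,M=np.meshgrid(ls,ns);X=G.ravel()[:,None]*L+M.ravel()[:,None]*N
    uv=proj(p,np.c_[X,np.full(len(X),80.)]).astype(np.float32).reshape(G.shape+(2,))
    I=cv2.GaussianBlur(cv2.remap(g,uv[...,0],uv[...,1],cv2.INTER_LINEAR),(0,0),3)
    e=ns[(I[:-1]-I[1:]).argmax(0)];c=ls+132
    k=np.polyfit(c,e,1)
    for _ in range(3): ok=abs(e-np.polyval(k,c))<1.5;k=np.polyfit(c[ok],e[ok],1)
    print(n,"edge ang",13.45-np.degrees(np.arctan(k[0])),"n at slotted",np.polyval(k,124),"plain",np.polyval(k,-124),ok.mean(),(e-np.polyval(k,c))[ok].std())
E
python3 s.py 3
```

```text
top edge ang 13.539532580834495 n at slotted 647.2838888119765 plain 647.6714234316045 1.0 0.14052050817597161
scene edge ang 13.488685991340583 n at slotted 659.4349181608791 plain 659.6023672713015 0.9627906976744186 0.20291803520804993
```

{"api": "apply_moves", "payload": {
  "delta_pos": [
    [0.5,-1,0],
    [0.5,-1,0],
    [0.5,-1,0],
    [0.5,-1,0]
  ],
  "rot": [
    [0,0,0],
    [0,0,0],
    [0,0,0],
    [0,0,0]
  ],
  "hand": [0.77,0.77,0.77,0.77]
}}

```text
time_s: 8.83
ee_pos: [439.1, 214.6, 178.1]
ee_rot: [-179.9, 0.0, -166.7]
force: [-0.1, 0.5, -0.3]
gripper_width: 70.4
gripper_force: 0.0
```

{"api": "apply_moves", "payload": {
  "delta_pos": [
    [0.5,-1,0],
    [0.5,-1,0],
    [0.5,-1,0],
    [0.5,-1,0],
    [0.5,-1,0],
    [0.5,-1,0]
  ],
  "rot": [
    [0,0,0],
    [0,0,0],
    [0,0,0],
    [0,0,0],
    [0,0,0],
    [0,0,0]
  ],
  "hand": [0.77,0.77,0.77,0.77,0.77,0.77]
}}

```text
time_s: 9.33
ee_pos: [496.9, 99.4, 177.8]
ee_rot: [179.9, -0.0, -166.6]
force: [-1.2, 0.5, -0.5]
gripper_width: 70.0
gripper_force: 0.0
```

{"api": "apply_moves", "payload": {
  "delta_pos": [
    [0,0,-0.25],
    [0,0,-0.5],
    [0,0,-0.65],
    [0,0,-0.75],
    [0,0,-0.8],
    [0,0,-0.8],
    [0,0,-0.8]
  ],
  "rot": [
    [0,0,0],
    [0,0,0],
    [0,0,0],
    [0,0,0],
    [0,0,0],
    [0,0,0],
    [0,0,0]
  ],
  "hand": [0.77,0.77,0.77,0.77,0.77,0.77,0.77]
}}

```text
time_s: 9.92
ee_pos: [497.1, 100.7, 82.3]
ee_rot: [180.0, 0.0, -166.4]
force: [0.2, -0.2, -0.1]
gripper_width: 70.2
gripper_force: 0.0
```

{"api": "apply_moves", "payload": {
  "delta_pos": [
    [0.08,0.019,0],
    [0.15,0.036,0],
    [0.2,0.048,0],
    [0.23,0.055,0],
    [0.245,0.059,0],
    [0.26,0.062,0],
    [0.27,0.065,0],
    [0.28,0.067,0],
    [0.289,0.07,0],
    [0.289,0.07,0]
  ],
  "rot": [
    [0,0,0],
    [0,0,0],
    [0,0,0],
    [0,0,0],
    [0,0,0],
    [0,0,0],
    [0,0,0],
    [0,0,0],
    [0,0,0],
    [0,0,0]
  ],
  "hand": [0.77,0.77,0.77,0.77,0.77,0.77,0.77,0.77,0.77,0.77]
}}

```text
time_s: 10.75
ee_pos: [532.1, 107.8, 81.9]
ee_rot: [180.0, 0.0, -166.5]
force: [-1.3, -0.3, -0.2]
gripper_width: 70.5
gripper_force: 0.2
```

{"api": "apply_moves", "payload": {
  "delta_pos": [
    [0,0,0],
    [-0.1,-0.024,0],
    [-0.24,-0.058,0],
    [-0.24,-0.058,0.3],
    [-0.24,-0.058,0.6],
    [-0.24,-0.058,0.8],
    [-0.24,-0.058,0.8]
  ],
  "rot": [
    [0,0,0],
    [0,0,0],
    [0,0,0],
    [0,0,0],
    [0,0,0],
    [0,0,0],
    [0,0,0]
  ],
  "hand": [0.77,0.77,0.77,0.77,0.77,0.77,0.77]
}}

```text
time_s: 11.33
ee_pos: [506.8, 101.5, 183.7]
ee_rot: [-180.0, 0.7, -166.5]
force: [0.8, -0.3, 0.3]
gripper_width: 70.4
gripper_force: 0.0
```

{"api": "apply_moves", "payload": {
  "delta_pos": [
    [-0.5,1,0],
    [-0.5,1,0],
    [-0.5,1,0],
    [-0.5,1,0]
  ],
  "rot": [
    [0,0,0],
    [0,0,0],
    [0,0,0],
    [0,0,0]
  ],
  "hand": [0.77,0.77,0.77,0.77]
}}

```text
time_s: 11.67
ee_pos: [440.7, 224.7, 177.7]
ee_rot: [179.8, -0.0, -166.3]
force: [0.8, -1.2, 0.3]
gripper_width: 70.6
gripper_force: 0.0
```

{"api": "apply_moves", "payload": {
  "delta_pos": [
    [-0.5,1,0],
    [-0.5,1,0],
    [-0.5,1,0],
    [-0.5,1,0],
    [-0.5,1,0]
  ],
  "rot": [
    [0,0,0],
    [0,0,0],
    [0,0,0],
    [0,0,0],
    [0,0,0]
  ],
  "hand": [0.77,0.77,0.77,0.77,0.77]
}}

```text
time_s: 12.08
ee_pos: [382.2, 342.8, 177.5]
ee_rot: [180.0, 0.0, -166.2]
force: [-0.2, -0.7, -0.0]
gripper_width: 70.0
gripper_force: 0.0
```

```bash
python3 e.py 4; python3 s.py 4
```

```text
top slotted_plate score 0.66 rect ang 13.6 l0 -9.0 front n 681.41 skew deg 0.12 n ok 80 rms 0.09
top plain_plate score 0.56 rect ang 13.6 l0 -257.5 front n 682.74 skew deg 0.27 n ok 60 rms 0.11
scene slotted_plate score 0.82 rect ang 13.6 l0 -7.3 front n 681.59 skew deg 0.44 n ok 80 rms 0.14
scene plain_plate score 0.68 rect ang 13.0 l0 -255.6 front n 684.02 skew deg 0.30 n ok 60 rms 0.08
top edge ang 13.539795818688603 n at slotted 647.2820325051832 plain 647.6707065306848 1.0 0.15048717583508728
scene edge ang 13.48873538617672 n at slotted 659.431924823866 plain 659.5995877358121 0.9767441860465116 0.20280138872261536
```

About 1.3 mm is left (0.9 from the top camera, 2.3 from the scene camera). One last nudge.

{"api": "apply_moves", "payload": {
  "delta_pos": [
    [0.5,-1,0],
    [0.5,-1,0],
    [0.5,-1,0],
    [0.5,-1,0]
  ],
  "rot": [
    [0,0,0],
    [0,0,0],
    [0,0,0],
    [0,0,0]
  ],
  "hand": [0.77,0.77,0.77,0.77]
}}

```text
time_s: 12.82
ee_pos: [445.1, 216.0, 178.1]
ee_rot: [-179.9, 0.0, -166.7]
force: [0.8, -0.0, 0.3]
gripper_width: 69.9
gripper_force: 0.0
```

{"api": "apply_moves", "payload": {
  "delta_pos": [
    [0.5,-1,0],
    [0.5,-1,0],
    [0.5,-1,0],
    [0.5,-1,0],
    [0.5,-1,0],
    [0.5,-1,0]
  ],
  "rot": [
    [0,0,0],
    [0,0,0],
    [0,0,0],
    [0,0,0],
    [0,0,0],
    [0,0,0]
  ],
  "hand": [0.77,0.77,0.77,0.77,0.77,0.77]
}}

```text
time_s: 13.32
ee_pos: [502.8, 100.8, 177.8]
ee_rot: [179.9, -0.0, -166.6]
force: [-0.3, 0.1, -0.1]
gripper_width: 70.5
gripper_force: 0.0
```

{"api": "apply_moves", "payload": {
  "delta_pos": [
    [0,0,-0.25],
    [0,0,-0.5],
    [0,0,-0.65],
    [0,0,-0.75],
    [0,0,-0.8],
    [0,0,-0.8],
    [0,0,-0.8]
  ],
  "rot": [
    [0,0,0],
    [0,0,0],
    [0,0,0],
    [0,0,0],
    [0,0,0],
    [0,0,0],
    [0,0,0]
  ],
  "hand": [0.77,0.77,0.77,0.77,0.77,0.77,0.77]
}}

```text
time_s: 13.9
ee_pos: [502.9, 102.1, 82.3]
ee_rot: [180.0, 0.0, -166.4]
force: [0.3, 0.1, 0.1]
gripper_width: 70.2
gripper_force: 0.0
```

{"api": "apply_moves", "payload": {
  "delta_pos": [
    [0.07,0.017,0],
    [0.13,0.031,0],
    [0.17,0.041,0],
    [0.2,0.048,0],
    [0.22,0.053,0],
    [0.23,0.055,0],
    [0.24,0.058,0],
    [0.246,0.059,0],
    [0.2505,0.0605,0],
    [0.2505,0.0605,0]
  ],
  "rot": [
    [0,0,0],
    [0,0,0],
    [0,0,0],
    [0,0,0],
    [0,0,0],
    [0,0,0],
    [0,0,0],
    [0,0,0],
    [0,0,0],
    [0,0,0]
  ],
  "hand": [0.77,0.77,0.77,0.77,0.77,0.77,0.77,0.77,0.77,0.77]
}}

```text
time_s: 14.73
ee_pos: [532.5, 107.9, 81.9]
ee_rot: [180.0, -0.1, -166.5]
force: [-0.4, -0.5, 0.6]
gripper_width: 70.1
gripper_force: 0.7
```

{"api": "apply_moves", "payload": {
  "delta_pos": [
    [0,0,0],
    [-0.1,-0.024,0],
    [-0.24,-0.058,0],
    [-0.24,-0.058,0.3],
    [-0.24,-0.058,0.6],
    [-0.24,-0.058,0.8],
    [-0.24,-0.058,0.8]
  ],
  "rot": [
    [0,0,0],
    [0,0,0],
    [0,0,0],
    [0,0,0],
    [0,0,0],
    [0,0,0],
    [0,0,0]
  ],
  "hand": [0.77,0.77,0.77,0.77,0.77,0.77,0.77]
}}

```text
time_s: 15.32
ee_pos: [508.0, 101.8, 183.6]
ee_rot: [-180.0, 0.7, -166.5]
force: [0.9, 0.9, 0.2]
gripper_width: 70.0
gripper_force: 0.0
```

{"api": "apply_moves", "payload": {
  "delta_pos": [
    [-0.5,1,0],
    [-0.5,1,0],
    [-0.5,1,0],
    [-0.5,1,0]
  ],
  "rot": [
    [0,0,0],
    [0,0,0],
    [0,0,0],
    [0,0,0]
  ],
  "hand": [0.77,0.77,0.77,0.77]
}}

```text
time_s: 15.65
ee_pos: [441.9, 225.0, 177.6]
ee_rot: [179.8, -0.0, -166.3]
force: [-0.4, -0.6, -0.1]
gripper_width: 70.0
gripper_force: 0.0
```

{"api": "apply_moves", "payload": {
  "delta_pos": [
    [-0.5,1,0],
    [-0.5,1,0],
    [-0.5,1,0],
    [-0.5,1,0],
    [-0.5,1,0],
    [-0.5,1,0]
  ],
  "rot": [
    [0,0,0],
    [0,0,0],
    [0,0,0],
    [0,0,0],
    [0,0,0],
    [0,0,0]
  ],
  "hand": [0.77,0.77,0.77,0.77,0.77,0.77]
}}

```text
time_s: 16.15
ee_pos: [384.4, 340.7, 177.5]
ee_rot: [-179.9, -0.0, -166.4]
force: [-0.1, -0.4, -0.0]
gripper_width: 70.6
gripper_force: 0.0
```

```bash
python3 e.py 5; python3 -c "
import cv2
a=cv2.imread('pics/top5.png')[120:360,120:470];cv2.imwrite('pics/c5.png',cv2.resize(a,None,fx=2.2,fy=2.2))"
```

```text
top slotted_plate score 0.77 rect ang 13.3 l0 -8.5 front n 681.95 skew deg 0.07 n ok 80 rms 0.12
top plain_plate score 0.63 rect ang 13.5 l0 -256.9 front n 682.73 skew deg 0.19 n ok 60 rms 0.09
scene slotted_plate score 0.61 rect ang 13.4 l0 -6.8 front n 682.39 skew deg 0.50 n ok 80 rms 0.10
scene plain_plate score 0.70 rect ang 14.3 l0 -256.8 front n 684.04 skew deg 0.00 n ok 60 rms 0.03
```

View pics/c5.png

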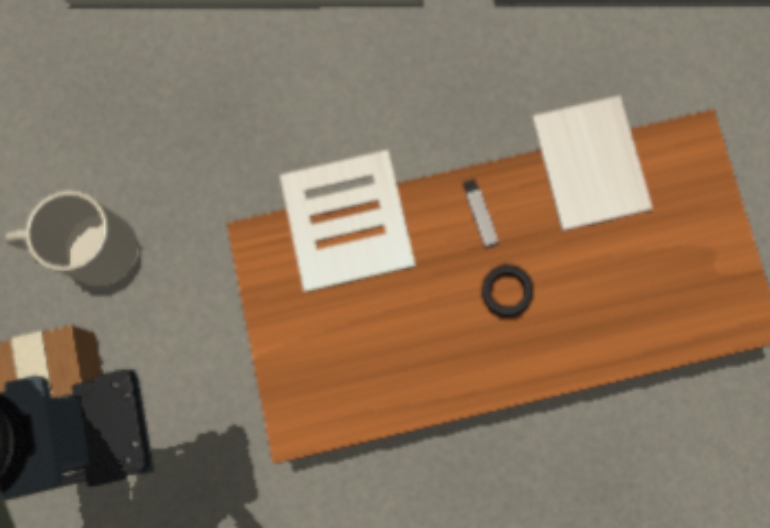

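The final crop shows both plates overhanging equally and square, with everything else in place. The remaining offset is about 0.4 mm from the top camera and 1.5 mm from the scene camera. I'm handing in.

```bash
python3 -c "
from workcell import env
print(env.job_done())"
```

```text
the job is handed in; nothing more can be done
None
```

I slid the slotted plate out flat until its front edge was in line with the plain plate's, 0.4 mm (top camera) to 1.5 mm (scene camera) short of it and square to the shelf within about 0.5°; nothing else moved, and I handed the job in at about 16 s.

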